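# Cut the output and turn the live flag to green

## Task

The test is over: first press the red stop button on the yellow box fully down and let it go, then flip the status flag that still shows red over its pivot, away from you, so that it lies fully down on its other side with the green face up. Only touch and push: do not lift or push away the flag stands or anything else on the bench, leave the flag that is already green as it is, do not press the green start button, and finish clear of everything.

Things in the scene. Friction and masses are not known exactly. Their poses are not given: they have to be found in the camera images.
- button_stop (a joint): travel of the red stop button, m: 0 released, 0.006 fully down; it springs back. Fully down takes 4 N, straight down. It counts as pressed beyond 0.004
- button_stop_top (a point): centre of the top face of the red stop button (34 mm across), which stands on a fixed yellow box 75 x 75 x 40 mm; pressed from above. The bench stands at z = 0
- button_start (a joint): travel of the green start button, m, same make, on a fixed grey box of the same size: must not be pressed
- button_start_top (a point): centre of the top face of the green start button
- flag_live (a joint): hinge of the flag to be flipped, rad. 0: paddle lies level on its stand's -x side, red face up; pi/2: upright; pi: level on the +x side, green face up; stops at both ends. Stiff hinge (friction 0.022 N m, paddle 30 g): it stays at any angle where it is left, so push it all the way down. It starts between 0 and 0.3
- stand_live_pivot (a point): middle of the pivot line of the flag to be flipped, on its stand, 55 mm above the bench; axes as the stand. The line runs through the middle of the paddle's thickness. Paddle: 62 mm wide along the pivot, 5 mm thick, reaching 70 mm out from the pivot to where the thumb tab begins
- flag_live_tab (a point): middle of the free edge of that flag's steel thumb tab (40 mm wide, 25 mm long, 4 mm thick), which is bent 50 degrees up out of the red face at the paddle's end; moves with the flag. At joint 0 it is 86 mm out from the pivot and 19 mm above it, so a finger (even pointing straight down) against it that rises along its arc lifts it, 1 to 2 N; a level push only slides the stand
- stand_live: loose 0.95 kg stand of the flag to be flipped: steel foot 130 (x) x 100 (y) x 14 mm, cheeks at y = +-41 mm (6 mm thick, tops at z = 66 mm), rest posts at x = +-45 mm (tops at z = 52 mm). Origin: centre of its underside on the bench. x: level, roughly away from the robot, from the side where the flag lies showing red to the side where it lies showing green; y: along the pivot; z up
- flag_spare (a joint): hinge of the other flag, same make, rad. 0: paddle lies level on its stand's -x side, red face up; pi/2: upright; pi: level on the +x side, green face up; stops at both ends. Stiff hinge (friction 0.022 N m, paddle 30 g): it stays at any angle where it is left, so push it all the way down. It starts at or near pi (green up) and must stay there
- stand_spare: loose 0.95 kg stand of the flag that is already green: steel foot 130 (x) x 100 (y) x 14 mm, cheeks at y = +-41 mm (6 mm thick, tops at z = 66 mm), rest posts at x = +-45 mm (tops at z = 52 mm). Origin: centre of its underside on the bench. x: level, roughly away from the robot, from the side where the flag lies showing red to the side where it lies showing green; y: along the pivot; z up
- multimeter: bystander: yellow handheld meter, 170 x 85 x 42 mm, lying flat; origin at the centre of its underside
- screwdriver: bystander: screwdriver 170 mm long, lying; origin at the centre of its underside
- mug: bystander: white mug, 80 mm across, 90 mm high, standing; origin at the centre of its underside
- adapter: bystander: small black twin-terminal plug adapter, 40 x 26 x 40 mm; origin at the centre of its underside
- link_tray: bystander: grey open tray with three compartments, 100 x 140 x 30 mm; origin at the centre of its underside
There are look-alikes about, which are no part of the job. What is shaped like the stand_spare but orange is not meant.

How it is judged:
By the outcome, as a careful person would: the job done as asked, in the order asked, and still so for the second after the job is handed in, with the robot touching nothing.
It also fails if it takes over 54 s, if anything falls off the work surface, if the arm or the gripper's body presses on something with over 40 N, if the wrist force passes 120 N, or if a joint passes its speed limit or range.

## Robot

A 6-joint arm with a two-finger parallel gripper is mounted at the origin on the work surface. World frame = base frame: x ahead of the robot, y to its left, z up, the work surface at z = 0. Lengths are in m, angles in rad, forces in N, time in s.
With the tool pointing down it reaches from about 0.35 to 0.775 m from the base axis. Payload 7.3 kg.
Tool frame: the origin (TCP) lies on the mounting face of the last link; the fingertips stand 178 mm ahead of it and the grasp point (between the pads) lies 159 mm ahead of it (robot.tcp_to_tips is the distance from the TCP to the fingertips, in m); z points along the fingers, y is the direction in which the jaws open and shut (so a half turn about z gives the same grasp; the last joint's range is limited). The gripper opens to 92 mm and grips with 3 to 60 N. Pads are 19 mm wide; open, the fingers measure 130 mm over their backs; the gripper's body (75 mm by 190 mm) begins 47 mm behind the grasp point.
Start: joints at [-1.475, 0.342, 1.524, -0, 1.275, -0.146], TCP at [0.126, -0.51, 0.405] pointing down, gripper open.
Joint ranges: [-2.53, 2.53], [-0.77, 2.02], [0.04, 2.7], [-1, 4.14], [0.28, 2.66], [-3.11, 3.11]. Speed limits (rad/s): [2.57, 2.57, 3.14, 3.14, 3.14, 3.14].

## Interface

Orientations are given as [roll, pitch, yaw] about the fixed x, y, z axes, in that order (R = Rz(yaw) Ry(pitch) Rx(roll)).
In Python, from cell import robot, viewer gives the robot as it stands.
- The arm moves only by the shell command python3 -m creep 'ROWS' [OPENING] [FORCE]. ROWS is JSON, a list that holds one entry, the list of rows, each a list of 6 numbers: the shift along the world's x, y, z in mm, then the turn, a rotation vector about the world's x, y, z in degrees. A call has 1 to 5 rows; each row shifts and turns the pose as measured when the row begins; what a row does not reach is not made up. A row lasts 1/12 s, in which the tool goes at most 41.7 mm and 7.16 degrees, less where a joint would pass 70% of its speed; a pose out of reach is approached as far as the arm can. A call with a gripper value outside its range is refused whole. OPENING is the closure, from -1 (fully open) to 1 (shut), set as the call begins (- or left out, the last holds). The fingers move at their own pace and stop on an object; FORCE is the grip in N (left out, the last holds). Time passes only in rows, so rows that do not move let the fingers close. It gives the time, the measured TCP pose, the force and the opening at its end, in the units of the state.
- robot.observe(): the state, without advancing time (a new reading comes with each control period).
- viewer.read_camera(name): name is "scene" or "top" or "wrist"; returns the picture (480x640x3 uint8, blue, green, red); there is no depth.
- viewer.camera_model(name): a dict with "fx", "fy", "cx", "cy" (pixels), "k1" (the pictures are not rectified: a ray, as slopes to the right and down, at radius r is drawn at 1 + k1 r^2 times it, then the intrinsics apply), "pose" (4x4, takes a point from camera to world coordinates); the wrist camera has in their place "mount" (4x4, takes a point from camera to tool coordinates, whose origin is the TCP and whose axes are the flange's). Camera axes: x right, y up, looking along -z (the intrinsics and any distortion apply to the point x, -y, -z); pixel columns grow to the right and rows downward; lengths in m; the calibration is good to about 2 mm. A picture is of the moment at which its call begins: read the wrist's pose just before it. camera_model takes no time and is no camera call.
- robot.hand_in(): hands the job in, once; it reports no verdict.
The state is a dict: "time": time; "qpos": joint angles; "qvel": joint speeds; "joint_efforts": joint torques, N m; "tool_pos": TCP position; "tool_rot": TCP orientation; "contact_force": force on the tool from outside, world axes, zero at the start; "torque": the same for the moment, N m; "opening": finger opening in m.
Only numpy, scipy, OpenCV 4.12 (cv2) and the standard library are available. Lean on these libraries where they do the work, as an engineer would, in place of code of your own. Each camera call takes 0.05 s, during which the arm holds its last target. There are 200 camera calls.

## Working session

There is one attempt and no reset: what is moved stays moved. The work goes in short steps, Python scripts to look and compute and a shell command to move; the robot and the scene stay as the last step left them, time stands still between calls to the robot, and variables do not carry over. Pictures are saved under pics/ and viewed, about 8 in all and at most 12, crops included, and the job is handed in when it is done.

```bash
ls; mkdir -p pics; python3 - <<'E'
from cell import robot, viewer
import cv2, numpy as np
for n in ("scene","top"):
    cv2.imwrite(f"pics/{n}0.png",viewer.read_camera(n))
    m=viewer.camera_model(n); print(n,{k:(np.round(v,4).tolist()) for k,v in m.items()})
s=robot.observe(); print(s)
E
```

```text
pics
scene {'fx': 607.4203, 'fy': 607.4203, 'cx': 318.374, 'cy': 245.4162, 'k1': -0.0102, 'pose': [[0.1575, -0.6771, 0.7189, 1.3508], [0.9874, 0.1179, -0.1053, -0.1241], [-0.0134, 0.7264, 0.6871, 0.9023], [0.0, 0.0, 0.0, 1.0]]}
top {'fx': 508.2985, 'fy': 508.2985, 'cx': 313.7653, 'cy': 236.5886, 'k1': -0.1174, 'pose': [[-0.011, 0.9883, -0.1519, 0.3526], [-0.9996, -0.0071, 0.0265, 0.0155], [0.0251, 0.1521, 0.988, 1.0785], [0.0, 0.0, 0.0, 1.0]]}
{'time': 0.1, 'qpos': array([-1.47499812e+00,  3.42670039e-01,  1.52489621e+00,  9.21756903e-06,
        1.27537452e+00, -1.45994975e-01]), 'qvel': array([ 0.00160961, -0.00081435, -0.00229345,  0.00118461, -0.00037294,
       -0.00021803]), 'joint_efforts': array([ 1.73767494e-03, -4.32004094e+01, -2.44695640e+01,  7.19901058e-02,
        5.26809634e-02, -3.77819094e-05]), 'tool_pos': array([ 0.12572326, -0.50961499,  0.40411429]), 'tool_rot': array([-3.14026017e+00, -2.04839842e-04,  2.41790356e-01]), 'contact_force': array([ 0.47422739, -0.51406226,  0.06126354]), 'torque': array([-0.04983166, -0.02242524, -0.028406  ]), 'opening': 0.09164686649643523}
```

View pics/scene0.png

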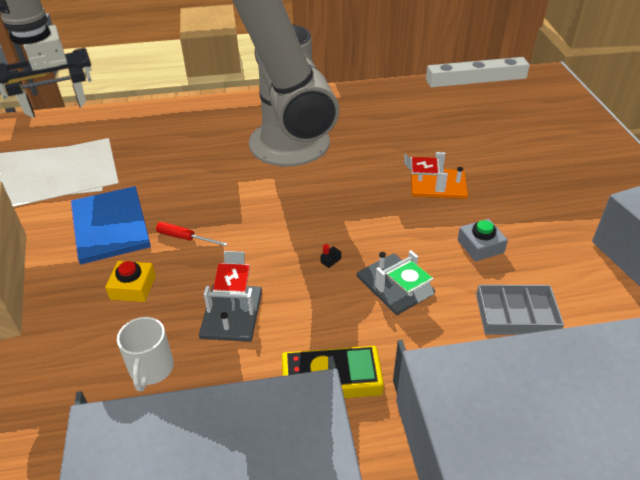

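View pics/top0.png

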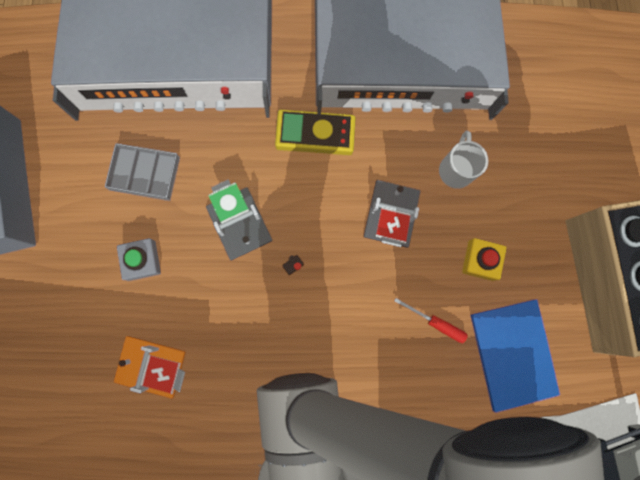

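The scene view shows red-up flags at (232,280) on a dark stand and (425,165) on an orange one; in the top view these are (393,215) and (152,367). The orange one is the excluded look-alike, so the dark stand is meant. The stop button is red on the yellow box, at top (488,258). I'll confirm in an enlarged crop.

```bash
cat > h.py <<'E'
import numpy as np, cv2
from cell import robot, viewer
from scipy.spatial.transform import Rotation as R
def K(m): return np.array([[m["fx"],0,m["cx"]],[0,m["fy"],m["cy"]],[0,0,1.]])
def D(m): return np.array([m["k1"],0,0,0,0.])
F=np.diag([1,-1,-1,1.])
def pose(n,s=None):
    m=viewer.camera_model(n)
    if "pose" in m: return m,np.array(m["pose"])
    T=np.eye(4);T[:3,:3]=R.from_euler("xyz",s["tool_rot"]).as_matrix();T[:3,3]=s["tool_pos"]
    return m,T@np.array(m["mount"])
def proj(n,P,s=None):
    m,T=pose(n,s);C=np.linalg.inv(T@F)
    return cv2.projectPoints(np.atleast_2d(P).astype(float),cv2.Rodrigues(C[:3,:3])[0],C[:3,3],K(m),D(m))[0][:,0]
def ray(n,uv,z,s=None):
    m,T=pose(n,s);T=T@F
    p=cv2.undistortPoints(np.array([[uv]],float),K(m),D(m))[0,0]
    d=T[:3,:3]@[p[0],p[1],1];return T[:3,3]+d*(z-T[2,3])/d[2]
E
python3 - <<'E'
from h import *
im=cv2.imread("pics/top0.png")[165:285,355:515]
a=cv2.resize(im,None,fx=5,fy=5,interpolation=cv2.INTER_CUBIC)
cv2.imwrite("pics/c1.png",a)
b=cv2.imread("pics/scene0.png")[235:355,95:275]
cv2.imwrite("pics/c2.png",cv2.resize(b,None,fx=4.4,fy=4.4,interpolation=cv2.INTER_CUBIC))
E
```

```text
(no output)
```

View pics/c1.png

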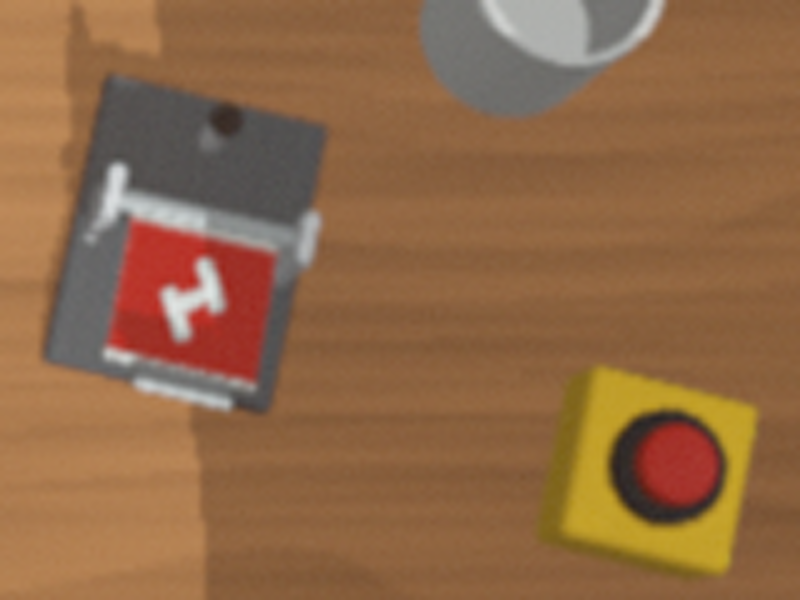

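View pics/c2.png

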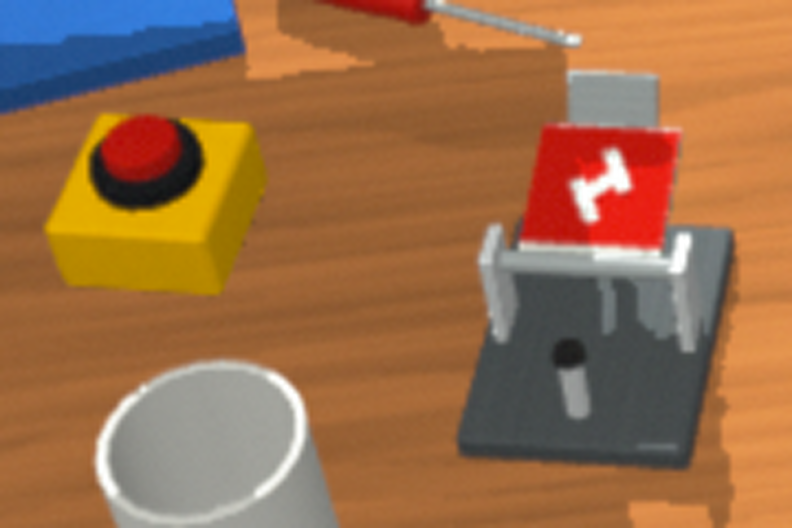

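The dark stand with the red-up flag is the one meant (crop pivot (215,220), tab at (185,392)), and the red button is on the yellow box at (678,463). Next I'll fit the poses.

```bash
cat > fit.py <<'E'
from h import *
from scipy.optimize import least_squares as LS
t=lambda p:np.array(p)/5+[355,165]-.4
s=lambda p:np.array(p)/4.4+[95,235]-.4
X=lambda c,yaw,P:np.atleast_2d(P)@np.array([[np.cos(yaw),np.sin(yaw),0],[-np.sin(yaw),np.cos(yaw),0],[0,0,1]])+[c[0],c[1],0]
foot=np.array([[.065,.05,.014],[.065,-.05,.014],[-.065,.05,.014],[-.065,-.05,.014]])
ft=t([[110,75],[327,127],[42,362],[268,412]]); fs=s([[690,455],[460,445],[733,230]])
post=[[.045,0,.052]]
def r(p):
    return np.r_[(proj("top",X(p,p[2],foot))-ft).ravel(),(proj("scene",X(p,p[2],foot[[0,1,2]]))-fs).ravel()]
o=LS(r,[.5,-.15,-.1],loss="soft_l1");print("stand",o.x,np.round(o.fun,1))
tri=lambda a,b:LS(lambda P:np.r_[(proj("top",P)-a).ravel(),(proj("scene",P)-b).ravel()],[.5,-.2,.05])
P=tri(t([678,463]),s([142,147]));print("button",P.x,P.fun.round(1))
for q in ([183,385],[182,397]):
  P=tri(t(q),s([612,72]));print("tab",P.x,P.fun.round(1))
p=o.x
def tab(a):
    u,v=-.086,.019; return [u*np.cos(a)+v*np.sin(a),0,.055-u*np.sin(a)+v*np.cos(a)]
def rt(a): return (proj("scene",X(p,p[2],tab(a[0])))-s([612,72])).ravel()
q=LS(rt,[.1]);print("angle",q.x,q.fun,"tab",X(p,p[2],tab(q.x[0])),"pivot",X(p,p[2],[0,0,.055]))
print("post chk",proj("top",X(p,p[2],post))-t([225,120]))
for n,uv,z in (("mug",(467,157),.09),("mugc",(463,170),.0),("screw",(398,300),.01),("box",(480,277),.04)): print(n,ray("top",uv,z))
E
python3 fit.py
```

```text
stand [ 0.56765558 -0.18160579 -0.23718403] [-1.2 -0.9  0.  -0.9 -0.  -0.7  0.4 -0.2 -0.2 -0.9 -1.3 -1.6  0.4 -1.6]
button [ 0.46404673 -0.37616395  0.05578924] [-0.4 -0.  -0.4 -0.1]
tab [ 0.49285361 -0.16323724  0.0943142 ] [-0. -0. -0. -0.]
tab [ 0.48863209 -0.16341502  0.09033428] [-0. -0. -0. -0.]
angle [0.21227905] [ 0.25812712 -0.12243909] tab [[ 0.48983066 -0.16279285  0.09169271]] pivot [[ 0.56765558 -0.18160579  0.055     ]]
post chk [[-0.28815559 -0.30395871]]
mug [ 0.66840112 -0.32891901  0.09      ]
mugc [ 0.66674715 -0.34897303  0.        ]
screw [ 0.38046938 -0.18912408  0.01      ]
box [ 0.42442574 -0.35857506  0.04      ]
```

```bash
python3 -m creep '[[[35,14,0,0,0,-5.5],[35,14,0,0,0,-5.5],[35,14,0,0,0,-5.5],[35,14,0,0,0,-5.5],[35,14,0,0,0,-5.5]]]' 1 20; python3 -m creep '[[[35,14,-10,0,0,0],[35,14,-10,0,0,0],[35,14,-10,0,0,0],[35,14,-10,0,0,0],[20,5,-10,0,0,0]]]'
```

```text
time: 0.52
tool_pos: [0.2997, -0.4396, 0.4018]
tool_rot: [-3.138, 0.004, -0.269]
contact_force: [0.0, -0.7, 0.6]
opening: 0.0627
time: 0.93
tool_pos: [0.4692, -0.3723, 0.3509]
tool_rot: [-3.139, 0.001, -0.274]
contact_force: [-0.2, -0.2, 0.2]
opening: 0.0299
```

```bash
python3 -m creep '[[[-5,-4,-30,0,0,2],[0,0,-30,0,0,0],[0,0,-25,0,0,0],[0,0,0,0,0,0],[0,0,0,0,0,0]]]'
```

```text
time: 1.35
tool_pos: [0.4697, -0.3713, 0.259]
tool_rot: [-3.136, 0.004, -0.227]
contact_force: [0.6, -0.5, -0.3]
opening: 0.0013
```

```bash
python3 - <<'E'
from h import *
s=robot.observe(); im=viewer.read_camera("wrist"); print(s["tool_pos"],s["tool_rot"],s["opening"])
for P in ([.464,-.376,.056],): print(proj("wrist",P,s))
cv2.imwrite("pics/w1.png",im)
E
```

```text
[ 0.46974027 -0.37128212  0.25899763] [-3.1355425   0.00404731 -0.22711495] 0.0013480743866267292
[[330.26858217 276.05371651]]
```

View pics/w1.png

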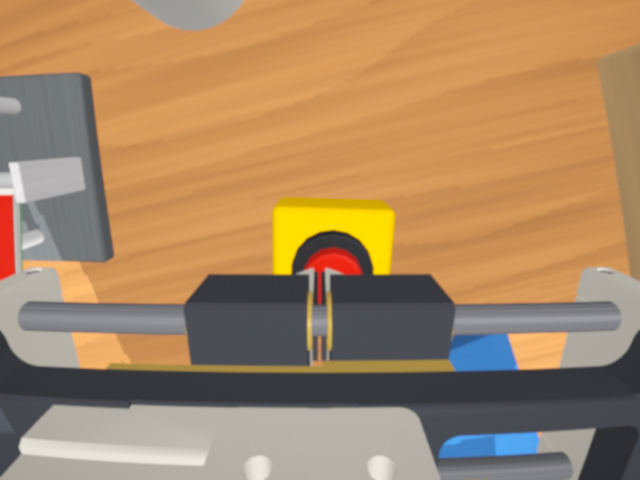

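Wrist view: the red cap is at (333,265), directly under the closed fingers, and agrees with the estimate (330,276). Pressing now.

```bash
python3 -m creep '[[[-6,-5,0,0,0,0],[0,0,-8,0,0,0],[0,0,-8,0,0,0],[0,0,-4,0,0,0],[0,0,-2,0,0,0]]]'; python3 -m creep '[[[0,0,-2,0,0,0],[0,0,-2,0,0,0]]]'
```

```text
time: 1.82
tool_pos: [0.4631, -0.3789, 0.2417]
tool_rot: [-3.141, -0.004, -0.229]
contact_force: [-0.3, 1.2, -0.5]
opening: 0.0002
time: 1.98
tool_pos: [0.4631, -0.379, 0.2378]
tool_rot: [-3.142, -0.005, -0.23]
contact_force: [-0.3, 1.2, 2.1]
opening: 0.0005
```

```bash
python3 -m creep '[[[0,0,-2,0,0,0],[0,0,-2,0,0,0]]]'; python3 -m creep '[[[0,0,-2,0,0,0],[0,0,-2,0,0,0]]]';  python3 -m creep '[[[0,0,-2,0,0,0]]]'
```

```text
time: 2.15
tool_pos: [0.4631, -0.379, 0.2341]
tool_rot: [3.141, -0.005, -0.23]
contact_force: [-2.2, 1.1, 8.4]
opening: 0.0005
time: 2.32
tool_pos: [0.4631, -0.3788, 0.2339]
tool_rot: [3.14, -0.006, -0.229]
contact_force: [-6.2, 5.2, 20.2]
opening: 0.0005
time: 2.4
tool_pos: [0.463, -0.3787, 0.234]
tool_rot: [3.139, -0.006, -0.228]
contact_force: [-5.1, 3.9, 15.8]
opening: 0.0006
```

The button bottomed out on a hard stop at 20 N, after about 5–6 mm from first contact. Releasing and moving behind the flag's tab.

```bash
python3 -m creep '[[[0,0,10,0,0,0],[0,0,30,0,0,0],[0,0,30,0,0,0],[-3,35,0,0,0,0],[-3,38,0,0,0,0]]]'; python3 -m creep '[[[-3,38,0,0,0,0],[-3,38,0,0,0,0],[-3,38,0,0,0,0],[-3,30,0,0,0,0],[0,0,0,0,0,0]]]'; python3 - <<'E'
from h import *
s=robot.observe(); im=viewer.read_camera("wrist"); print(s["tool_pos"],s["tool_rot"],s["contact_force"])
a=-.2372;c=np.array([.56766,-.18161])
for P in ([.4898,-.1628,.0917],[.5677,-.1816,.055]): print(proj("wrist",P,s))
cv2.imwrite("pics/w2.png",im)
E
```

```text
time: 2.82
tool_pos: [0.4571, -0.3096, 0.3076]
tool_rot: [3.135, -0.012, -0.234]
contact_force: [1.2, -0.5, -0.8]
opening: 0.0002
time: 3.23
tool_pos: [0.4428, -0.1559, 0.3097]
tool_rot: [3.135, -0.017, -0.234]
contact_force: [-0.3, 0.5, -0.7]
opening: 0.0002
[ 0.44277833 -0.15587948  0.30972905] [ 3.13488214 -0.01665952 -0.2338796 ] [-0.31556987  0.48747958 -0.68341268]
[[308.34344724 190.23888952]]
[[309.26107926  59.07999235]]
```

View pics/w2.png

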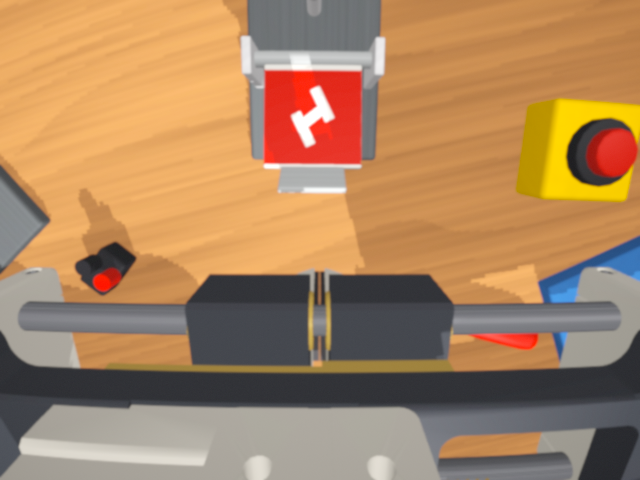

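Wrist view: tab edge at (312,189) against a predicted (308,190), pivot at (313,58), and the red button is back up. Working out the arc.

```bash
cat > path.py <<'E'
import numpy as np
c=np.array([.5676,-.182]);yaw=-.2372;ex=np.array([np.cos(yaw),np.sin(yaw)])
rot=lambda u,v,a:np.array([u*np.cos(a)+v*np.sin(a),.055-u*np.sin(a)+v*np.cos(a)])
def wp(a):
    e=rot(-.086,.019,a);b=rot(-.070,-.0025,a)
    if a<np.pi/2:
        x=min(e[0],b[0]); z=(e[1] if e[0]<b[0] else b[1])-.010
        return x,z
    r=.070-.012*1; p=rot(-r,-.0025,a); return p[0],p[1]
if __name__=="__main__":
  last=None
  for d in (0,12,18,24,30,36,42,48,54,60,66,72,78,84,90,98,106,114,122,130,138,146,154,162,170,176,180):
    x,z=wp(np.radians(d)); q=c+ex*(x-.0095); P=np.r_[q,z+.178]*1e3
    print(d,P.round(0),(P-last).round(1) if last is not None else "", "stand x,z",round(x*1e3),round(z*1e3)); last=P
E
python3 path.py
```

```text
0 [ 475. -160.  242.]  stand x,z -86 64
12 [ 480. -161.  259.] [ 5.7 -1.4 17.5] stand x,z -80 81
18 [ 485. -162.  268.] [ 4.1 -1.   8.2] stand x,z -76 90
24 [ 490. -163.  275.] [ 4.9 -1.2  7.7] stand x,z -71 97
30 [ 495. -164.  282.] [ 5.7 -1.4  7.1] stand x,z -65 104
36 [ 502. -166.  289.] [ 6.4 -1.5  6.5] stand x,z -58 111
42 [ 506. -167.  268.] [  4.6  -1.1 -20.9] stand x,z -54 90
48 [ 511. -168.  273.] [ 4.9 -1.2  5.4] stand x,z -49 95
54 [ 516. -170.  278.] [ 5.4 -1.3  4.8] stand x,z -43 100
60 [ 522. -171.  282.] [ 5.8 -1.4  4.2] stand x,z -37 104
66 [ 528. -173.  286.] [ 6.2 -1.5  3.6] stand x,z -31 108
72 [ 535. -174.  289.] [ 6.6 -1.6  2.9] stand x,z -24 111
78 [ 542. -176.  291.] [ 6.8 -1.6  2.1] stand x,z -17 113
84 [ 549. -177.  292.] [ 7.  -1.7  1.4] stand x,z -10 114
90 [ 556. -179.  291.] [ 7.1 -1.7 -1.4] stand x,z -3 113
98 [ 564. -181.  291.] [ 7.9 -1.9 -0.2] stand x,z 6 113
106 [ 572. -183.  289.] [ 7.8 -1.9 -1.3] stand x,z 14 111
114 [ 579. -185.  287.] [ 7.5 -1.8 -2.4] stand x,z 21 109
122 [ 586. -186.  284.] [ 7.1 -1.7 -3.5] stand x,z 29 106
130 [ 593. -188.  279.] [ 6.6 -1.6 -4.5] stand x,z 35 101
138 [ 599. -190.  274.] [ 5.9 -1.4 -5.4] stand x,z 41 96
146 [ 604. -191.  268.] [ 5.1 -1.2 -6.2] stand x,z 47 90
154 [ 608. -192.  261.] [ 4.2 -1.  -6.8] stand x,z 51 83
162 [ 611. -193.  253.] [ 3.3 -0.8 -7.4] stand x,z 54 75
170 [ 613. -193.  246.] [ 2.2 -0.5 -7.8] stand x,z 57 68
176 [ 614. -193.  240.] [ 1.  -0.2 -6. ] stand x,z 58 62
180 [ 615. -193.  236.] [ 0.3 -0.1 -4. ] stand x,z 58 58
```

```bash
python3 -m creep '[[[1,4,-35,0,0.9,0],[0,0,-34,0,0,0],[14,-3,0,0,0,0],[12,-3,0,0,0,0],[0,0,0,0,0,0]]]'; python3 -m creep '[[[4,-1,2,0,0,0],[4,-1,4,0,0,0]]]'
```

```text
time: 3.7
tool_pos: [0.4733, -0.1631, 0.24]
tool_rot: [3.126, -0.012, -0.232]
contact_force: [-0.7, -0.2, -0.1]
opening: 0.0005
time: 3.87
tool_pos: [0.48, -0.1661, 0.2448]
tool_rot: [3.127, -0.004, -0.234]
contact_force: [-5.7, 2.9, 3.5]
opening: 0.0005
```

```bash
python3 -m creep '[[[0,0,3,0,0,0]]]';python3 -m creep '[[[2,0,7,0,0,0],[3,0,7,0,0,0]]]'; python3 - <<'E'
from h import *
s=robot.observe(); im=viewer.read_camera("scene"); print(s["tool_pos"],s["contact_force"])
cv2.imwrite("pics/s3.png",cv2.resize(im[210:360,150:350],None,fx=4,fy=4))
E
```

```text
time: 3.95
tool_pos: [0.4802, -0.1667, 0.2483]
tool_rot: [3.127, -0.005, -0.234]
contact_force: [0.7, -0.1, 0.2]
opening: 0.0007
time: 4.12
tool_pos: [0.4848, -0.1673, 0.2634]
tool_rot: [3.127, -0.004, -0.235]
contact_force: [1.1, 0.4, -0.5]
opening: 0.0006
[ 0.48481339 -0.16732171  0.26336746] [ 1.10030493  0.43502954 -0.4814898 ]
```

View pics/s3.png

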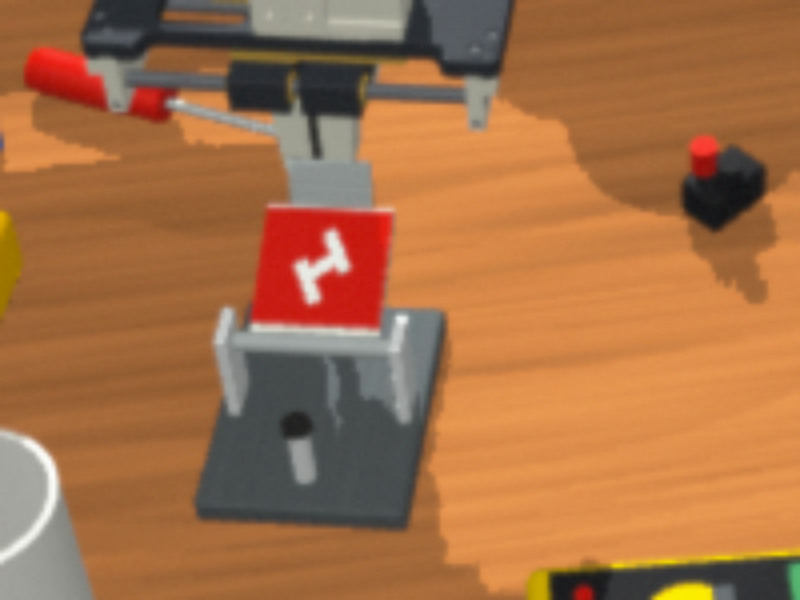

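```bash
python3 -m creep '[[[5,0,6,0,0,0],[5,0,4,0,0,0]]]';python3 -m creep '[[[5,-1,2,0,0,0],[5,-1,0,0,0,0]]]'; python3 -m creep '[[[4,-1,2,0,0,0],[5,-1,5,0,0,0],[5,-1,5,0,0,0]]]'
```

```text
time: 4.33
tool_pos: [0.4958, -0.1676, 0.2767]
tool_rot: [3.126, -0.008, -0.235]
contact_force: [-0.7, -1.9, 0.8]
opening: 0.0006
time: 4.5
tool_pos: [0.507, -0.1696, 0.2808]
tool_rot: [3.125, -0.011, -0.235]
contact_force: [-1.8, 0.0, 1.6]
opening: 0.0007
time: 4.75
tool_pos: [0.5227, -0.1727, 0.2926]
tool_rot: [3.126, -0.01, -0.234]
contact_force: [-0.8, -1.2, 0.2]
opening: 0.0005
```

```bash
python3 -m creep '[[[-6,1,0,0,0,0],[-2,0,-10,0,0,0],[0,0,-6,0,0,0],[0,0,0,0,0,0]]]'; python3 - <<'E'
from h import *
s=robot.observe(); im=viewer.read_camera("scene"); print(s["tool_pos"],s["contact_force"])
cv2.imwrite("pics/s4.png",cv2.resize(im[190:340,150:350],None,fx=4,fy=4))
E
```

```text
time: 5.08
tool_pos: [0.5159, -0.172, 0.2776]
tool_rot: [3.125, -0.015, -0.234]
contact_force: [0.0, 1.1, 0.4]
opening: 0.0006
[ 0.51586264 -0.17198178  0.2776154 ] [0.04254412 1.07158827 0.36348727]
```

View pics/s4.png

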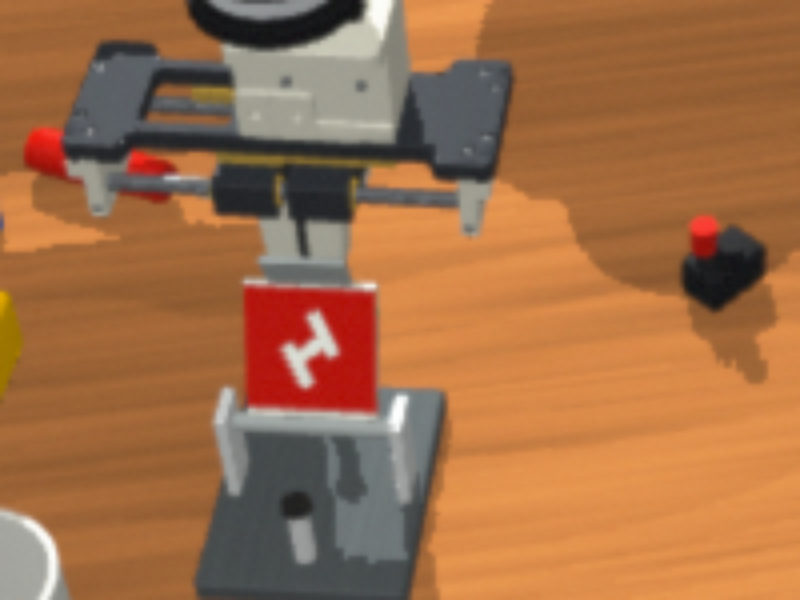

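The flag is at about 55–60° and the stand is unmoved (corner (408,590) matches the earlier view). Pushing on past upright.

```bash
python3 -m creep '[[[6,-1,2,0,0,0],[6,-1,3,0,0,0],[7,-1,3,0,0,0],[7,-1,3,0,0,0]]]'; python3 -m creep '[[[7,-2,1,0,0,0],[7,-2,0,0,0,0],[7,-2,-1,0,0,0],[7,-2,-1,0,0,0]]]'
```

```text
time: 5.47
tool_pos: [0.5431, -0.1763, 0.2901]
tool_rot: [3.125, -0.013, -0.235]
contact_force: [-0.5, 0.1, -0.3]
opening: 0.0006
time: 5.8
tool_pos: [0.5754, -0.1848, 0.2923]
tool_rot: [3.124, -0.018, -0.234]
contact_force: [0.0, 0.6, -0.0]
opening: -0.0
```

```bash
python3 -m creep '[[[6,-1,-5,0,0,0],[6,-1,-5,0,0,0],[6,-1,-5,0,0,0],[6,-1,-6,0,0,0]]]'; python3 -m creep '[[[4,-1,-6,0,0,0],[4,-1,-7,0,0,0],[3,-1,-7,0,0,0]]]'; python3 - <<'E'
from h import *
s=robot.observe(); im=viewer.read_camera("scene"); print(s["tool_pos"],s["contact_force"])
cv2.imwrite("pics/s5.png",cv2.resize(im[190:340,150:350],None,fx=4,fy=4))
E
```

```text
time: 6.13
tool_pos: [0.6032, -0.1896, 0.2713]
tool_rot: [3.123, -0.022, -0.234]
contact_force: [-0.8, -0.3, 0.6]
opening: 0.0005
time: 6.38
tool_pos: [0.6158, -0.1927, 0.2485]
tool_rot: [3.124, -0.021, -0.234]
contact_force: [-0.2, 0.2, 0.2]
opening: 0.0005
[ 0.61583885 -0.19268411  0.24851908] [-0.17813227  0.1555527   0.18423445]
```

View pics/s5.png

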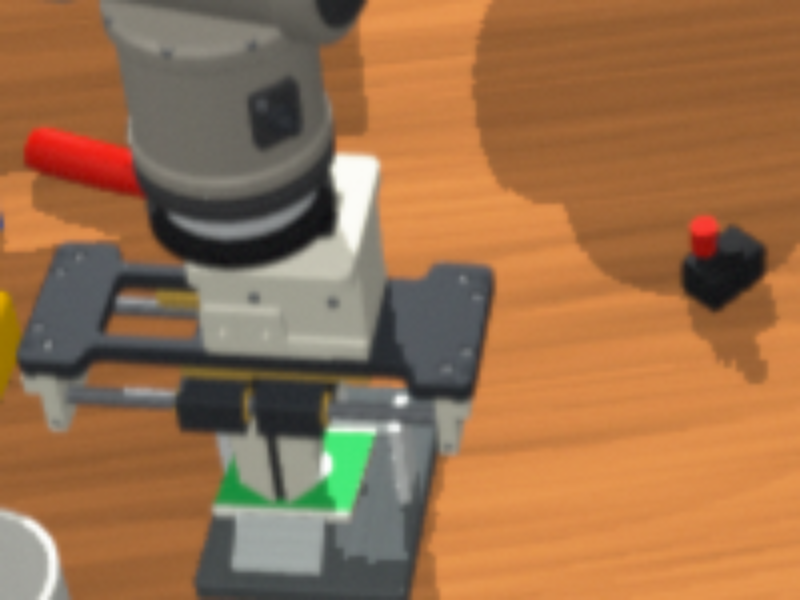

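The green face is up and nearly level, and the stand still hasn't moved. Pressing straight down until it meets the stop.

```bash
python3 -m creep '[[[0,0,-4,0,0,0],[0,0,-3,0,0,0],[0,0,-2,0,0,0]]]'; python3 -m creep '[[[0,0,-2,0,0,0],[0,0,-2,0,0,0]]]'
```

```text
time: 6.68
tool_pos: [0.6157, -0.1928, 0.236]
tool_rot: [3.124, -0.018, -0.234]
contact_force: [0.1, -0.1, -0.1]
opening: 0.0005
time: 6.85
tool_pos: [0.6156, -0.1927, 0.2352]
tool_rot: [3.124, -0.02, -0.234]
contact_force: [-6.5, 2.7, 17.0]
opening: 0.0003
```

```bash
python3 -m creep '[[[0,0,10,0,0,0],[0,0,30,0,0,0],[0,0,40,0,0,0],[-20,0,35,0,0,0],[-40,0,0,0,0,0]]]'; python3 -m creep '[[[-40,0,0,0,0,0],[-40,0,0,0,0,0],[-40,0,0,0,0,0],[-20,0,0,0,0,0],[0,0,0,0,0,0]]]'; python3 - <<'E'
from h import *
s=robot.observe(); print(s["tool_pos"],s["contact_force"],s["time"])
cv2.imwrite("pics/s6.png",viewer.read_camera("scene"))
im=viewer.read_camera("top");cv2.imwrite("pics/t6.png",im)
d=cv2.absdiff(im,cv2.imread("pics/top0.png")).max(2)
a=viewer.read_camera("scene")[190:340,90:290]
b=im[140:290,200:440]
cv2.imwrite("pics/f.png",np.hstack([cv2.resize(a,None,fx=2.4,fy=2.4),cv2.resize(b,(320,360)) if 0 else cv2.resize(b,None,fx=1.3333,fy=2.4)]))
E
```

```text
time: 7.27
tool_pos: [0.5568, -0.1921, 0.3544]
tool_rot: [3.124, -0.022, -0.232]
contact_force: [0.5, -0.6, 0.7]
opening: 0.0004
time: 7.68
tool_pos: [0.4057, -0.1897, 0.3599]
tool_rot: [3.12, -0.03, -0.231]
contact_force: [-0.1, 0.8, -0.2]
opening: 0.0005
[ 0.40569412 -0.18968677  0.35990043] [-0.07682915  0.80684217 -0.20876028] 7.6833
```

View pics/s6.png

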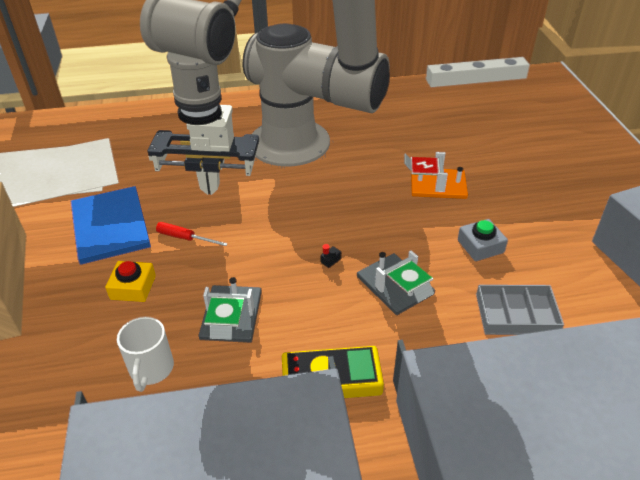

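View pics/t6.png

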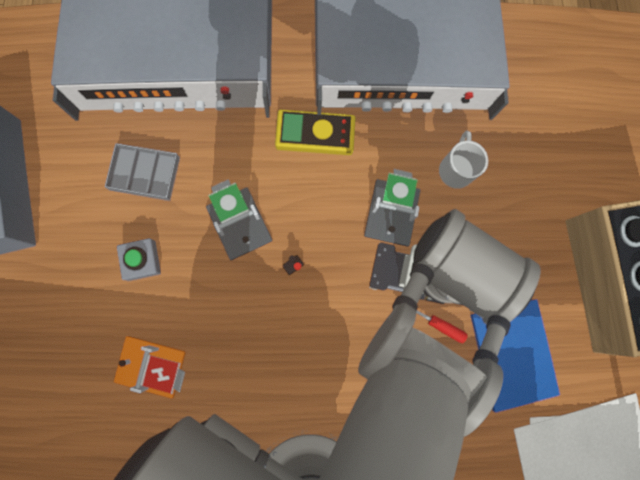

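The live flag lies green-up in both views (scene (225,310), top (400,190)). The stand and all the other items are where they started, the red button is back up, and the arm is clear.

```bash
python3 -c "
from cell import robot
print(robot.hand_in())"
```

```text
the job is handed in; nothing more can be done
None
```

The job is done and handed in at about 7.8 s. I pressed the red stop button fully down first, then flipped the dark stand's flag so it lies green face up.

- **Stop button:** it moved about 5–6 mm from first contact and met a hard stop, with a reading of about 20 N. Later pictures show it back up. First contact came about 5 mm higher than my camera estimate of the button top.
- **Flag:** I lifted it by the tab along its arc, then pressed it down. It met its stop at the expected height, 235 mm TCP against 236 mm planned, with 17 N.
- **First touch on the tab:** the force briefly read about 6 N, but later crops showed the stand still in place.
- **Last checks:** the scene and top views show the flag lying green up and the other green flag unchanged. The start button is up, the other items look unmoved, and the arm is clear with no contact force above noise. I compared these pictures by eye and did not measure the final hinge angle.

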